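Load the peeling rack in reverse order

TASK

Move the four washed roots from the dark drip rack to the white peeling rack, one to a slot and in reverse order: the root nearest the drip rack's blue end goes into the slot farthest from the peeling rack's blue end, and so on, until the one farthest from blue lies nearest to blue. Lay each root lengthwise in its slot (either way round), resting in both notches and about centred between them. Set them down, do not drop them; keep them off the table top and the racks' floor plates, and leave the bowl, brush and jar where they are.

Things in the scene. Friction and masses are not known exactly. Their poses are not given: they have to be found in the camera images.
- sweet_potato: Sweet potato, purple, pointed at both ends, 124 mm long, 38 mm thick (radius 19) over its middle 80 mm. Loose, rigid, 0.08 to 0.23 kg. Origin on its axis near mid-length, a good place to pinch it; x along its length. Starts level in the red saddle.
- radish: Piece of white radish, a white cylinder with a pale green end, 110 mm long, 40 mm thick (radius 20) all along. Loose, rigid, 0.08 to 0.23 kg. Origin on its axis near mid-length, a good place to pinch it; x along its length. Starts level in the yellow saddle.
- carrot: Carrot, orange, with a green leaf stub at -x and a pointed tip at +x, 130 mm long (x from -62 to +68 mm), 34 mm thick (radius 17) for x from -40 to +38 mm. Loose, rigid, 0.08 to 0.23 kg. Origin on its axis near mid-length, a good place to pinch it; x along its length. Starts level in the teal saddle.
- wasabi: Wasabi root, green, knobbly (the knobs are look only), with a stalk stub at -x, 124 mm long (x from -68 to +56 mm), 35 mm thick (radius 17.5) for x from -45 to +44 mm. Loose, rigid, 0.08 to 0.23 kg. Origin on its axis near mid-length, a good place to pinch it; x along its length. Starts level in the grey saddle.
- drip_rack: Dark steel drip rack, fixed, holding the roots at the start; left or right of the other rack. Floor plate 90 (x) by 290 mm (y), 6 mm thick; 22 mm high end bars at y = +152 mm (blue) and y = -152 mm (dark). Four coloured saddles in a row at y = +108, +36, -36, -108 mm. Origin: centre of its underside, on the table; z up, yaw within 0.25 rad of the world's.
- peel_rack: White peeling rack, fixed, empty at the start. Plate and end bars as on the drip rack, blue bar at +y, white at -y. Four slots at y = +108, +36, -36, -108 mm, each shaped like a saddle (see there), centred on x = 0. A root of radius R seats along x with its axis 16 mm + 1.414 R above the table; the V centres it sideways. Origin: centre of its underside, on the table; yaw within 0.25 rad.
- saddle_red: Red saddle, fixed on the drip rack, where the sweet potato starts. Two V notches (45 degree sides, 7 mm thick) at x = -30 and +30 mm, open for fingers between; V bottom 16 mm above the table, arms to 39 mm high and 25 mm either side. Origin: centre of its underside, 6 mm above the table; axes as the drip rack's. Not to be moved.
- saddle_yellow: Yellow saddle, fixed on the drip rack, where the radish starts. Two V notches (45 degree sides, 7 mm thick) at x = -30 and +30 mm, open for fingers between; V bottom 16 mm above the table, arms to 39 mm high and 25 mm either side. Origin: centre of its underside, 6 mm above the table; axes as the drip rack's. Not to be moved.
- saddle_teal: Teal saddle, fixed on the drip rack, where the carrot starts. Two V notches (45 degree sides, 7 mm thick) at x = -30 and +30 mm, open for fingers between; V bottom 16 mm above the table, arms to 39 mm high and 25 mm either side. Origin: centre of its underside, 6 mm above the table; axes as the drip rack's. Not to be moved.
- saddle_grey: Grey saddle, fixed on the drip rack, where the wasabi starts. Two V notches (45 degree sides, 7 mm thick) at x = -30 and +30 mm, open for fingers between; V bottom 16 mm above the table, arms to 39 mm high and 25 mm either side. Origin: centre of its underside, 6 mm above the table; axes as the drip rack's. Not to be moved.
- bowl: Bystander: white plastic bowl, 120 mm across, 60 mm high, loose, beyond the racks. Origin at the centre of its underside.
- brush: Bystander: scrubbing brush, a blue block on white bristles, 130 by 50 mm, 38 mm high, loose, to the robot's right. Origin at the centre of its underside.
- jar: Bystander: amber glass jar with a red cap, 68 mm across, 100 mm high, loose, standing to the robot's left. Origin at the centre of its underside.

How it is judged:
By the outcome, as a careful person would: the job done as asked, in the order asked, and still so for the second after the job is handed in, with the robot touching nothing.
It also fails if it takes over 90 s, if anything falls off the work surface, if the arm or the gripper's body presses on something with over 40 N, if the wrist force passes 120 N, or if a joint passes its speed limit or range.

ROBOT

A 6-joint arm with a two-finger parallel gripper is mounted at the origin on the work surface. World frame = base frame: x ahead of the robot, y to its left, z up, the work surface at z = 0. Lengths are in mm, angles in rad, forces in N, time in s.
With the tool pointing down it reaches from about 275 to 825 mm from the base axis. Payload 4.9 kg.
Tool frame: the origin (TCP) lies at the very end of the fingers, on their centre line; the grasp point (between the pads) lies 19 mm behind it; z points along the fingers, y is the direction in which the jaws open and shut (so a half turn about z gives the same grasp; the last joint's range is limited). The gripper opens to 85 mm and grips with 20 to 120 N. Pads are 22 mm wide; open, the fingers measure 114 mm over their backs; the gripper's body (76 mm by 85 mm) begins 54 mm behind the grasp point. The pads swing forward as they close: fully open they stand 13 mm farther back than shut.
Start: joints at [1.184, 0.326, -0.193, 1.052, 0, 1.437], TCP at [137.557, 532.538, 231.281] pointing down, gripper open.
Joint ranges: [-2.65, 2.65], [-0.97, 1.79], [-1.3, 1.35], [-1.93, 2.1], [-1.47, 1.37], [-3.14, 3.14]. Speed limits (rad/s): [2.57, 2.57, 3.14, 3.14, 3.14, 3.14].

INTERFACE

Orientations are given as [roll, pitch, yaw] about the fixed x, y, z axes, in that order (R = Rz(yaw) Ry(pitch) Rx(roll)).
In Python, from bench import bot, solve_ik, imaging gives the robot as it stands. Calls block until the motion is done:
- bot.move_ptp(position, orientation): joint-space move of the TCP to a pose.
- bot.movel(position, rot=None, max_speed=150, threshold=None): straight line of the TCP; rot=None keeps the orientation; max_speed is the mean speed in mm/s. With threshold (N) it stops when the force on the tool has changed by that much, and returns True; else False.
- bot.move_j(angles): joint-space move.
- bot.grip(opening, effort=None): opening from 0.0 (shut) to 1.0 (fully open); effort is the grip in N (None keeps the last); returns when the fingers have stopped.
- bot.dwell(seconds).
- solve_ik(position, orientation): joint angles nearest the present ones, or None.
- bot.get_state(): the state.
- imaging.capture(name): name is "side" or "top" or "wrist"; returns the picture (420x560x3 uint8, blue, green, red); there is no depth.
- imaging.camera_model(name): a dict with "K" (3x3 intrinsics, pixels), "position" and "rotation" of the camera in the world. Camera axes: x right, y up, looking along -z (the intrinsics and any distortion apply to the point x, -y, -z); pixel columns grow to the right and rows downward; lengths in mm; the calibration is good to about 2 mm. A picture is of the moment at which its call begins: read the wrist's pose just before it. camera_model takes no time and is no camera call; for the wrist camera it gives the pose at the moment of the call.
A pose or a line that the arm cannot do raises bot.IKError and nothing moves.
- bot.sign_off(): hands the job in, once; it reports no verdict.
The state is a dict: "t": time; "qpos": joint angles; "joint_velocities": joint speeds; "effort": joint torques, N m; "tcp_pos": TCP position; "orientation": TCP orientation; "contact_force": force on the tool from outside, world axes, zero at the start; "wrist_torque": the same for the moment, N m; "opening": opening from 0.0 (shut) to 1.0 (fully open).
Only numpy, scipy, OpenCV 4.12 (cv2) and the standard library are available. Lean on these libraries where they do the work, as an engineer would, in place of code of your own. Each camera call takes 0.05 s, during which the arm holds its last target.

## Working session

There is one attempt and no reset: what is moved stays moved. The work goes in short steps, each a Python script; the robot and the scene stay as the last script left them, time stands still between calls to the robot, and variables do not carry over. Pictures are saved under pics/ and viewed, and the job is handed in when it is done.

```bash
ls; mkdir -p pics; python3 - <<'E'
from bench import bot, solve_ik, imaging
import cv2
s=bot.get_state(); print(s)
for n in ("top","side","wrist"):
    m=imaging.camera_model(n); print(n,m)
    cv2.imwrite(f"pics/{n}0.png",imaging.capture(n))
E
```

```text
pics
{'t': 0.0, 'qpos': array([ 1.18380542e+00,  3.26917016e-01, -1.93577225e-01,  1.05199997e+00,
        1.66314343e-05,  1.43658415e+00]), 'joint_velocities': array([-1.08382557e-03, -3.00142209e-04,  9.41153341e-05,  4.74567879e-04,
        3.24047936e-04, -6.22537716e-04]), 'effort': array([ 2.86206850e-04, -4.43405986e+01,  2.62437952e+01,  1.56797975e-02,
       -1.21260655e-04,  1.56584923e-05]), 'tcp_pos': array([137.3238118 , 531.9865395 , 230.51899038]), 'orientation': array([-3.13991226e+00, -2.43675362e-04,  2.88881371e+00]), 'contact_force': array([-0.17607914, -0.46885144, -0.19461005]), 'wrist_torque': array([0.07427249, 0.00167472, 0.01326444]), 'opening': 1.001809950886626}
top {'K': array([[454.7337184 ,   0.        , 280.36573085],
       [  0.        , 454.7337184 , 211.59351796],
       [  0.        ,   0.        ,   1.        ]]), 'position': array([ 355.59730145,    2.7592743 , 1460.89140949]), 'rotation': array([ 0.18164208, -0.00170387, -1.5993424 ])}
side {'K': array([[473.58544321,   0.        , 278.227188  ],
       [  0.        , 473.58544321, 206.55169074],
       [  0.        ,   0.        ,   1.        ]]), 'position': array([-184.01780809, -789.16773688,  871.11891414]), 'rotation': array([ 0.93919647,  0.00506073, -0.80620136])}
wrist {'K': array([[295.09674615,   0.        , 277.07782432],
       [  0.        , 295.09674615, 212.91294861],
       [  0.        ,   0.        ,   1.        ]]), 'position': array([ 61.43744699, 552.20997522, 372.76080707]), 'rotation': array([-3.14605421e-01,  7.81500354e-04,  1.31821577e+00])}
```

View pics/top0.png

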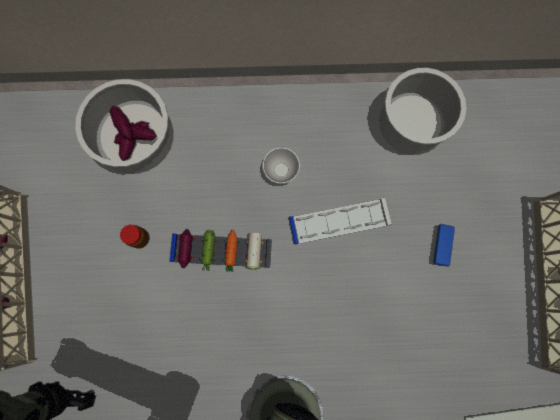

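View pics/side0.png

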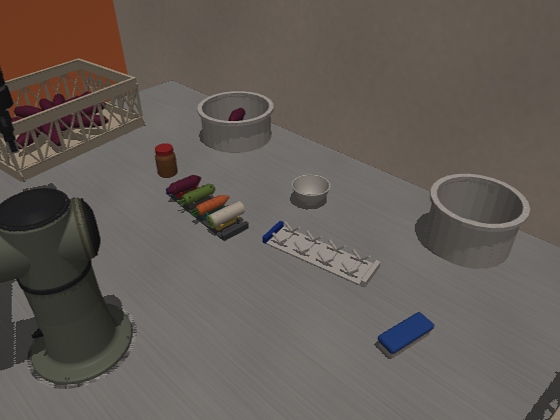

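View pics/wrist0.png

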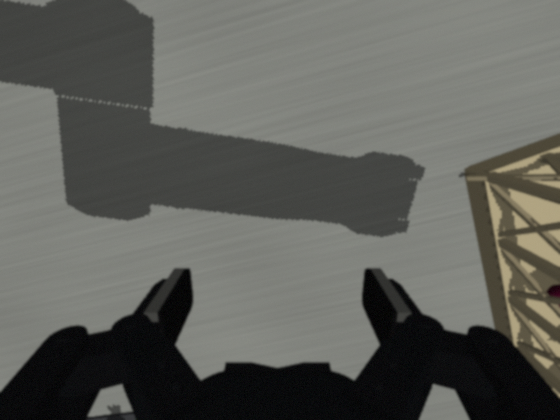

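The top view shows the drip rack at about (220,250) with its blue end at column 173. From blue, the roots run sweet potato (186), wasabi (208), carrot (231), radish (254). The peel rack is at about (340,221), blue end at (294,229). Next I'll get coarse positions and take closer wrist views.

```bash
cat > h.py <<'E'
from bench import bot, solve_ik, imaging
import numpy as np, cv2
from scipy.spatial.transform import Rotation as Rn
def ray(m,uv):
    K=m["K"]; R=Rn.from_euler("xyz",m["rotation"]).as_matrix()
    uv=np.atleast_2d(uv).astype(float)
    d=np.c_[(uv[:,0]-K[0,2])/K[0,0],-(uv[:,1]-K[1,2])/K[1,1],-np.ones(len(uv))]
    return np.array(m["position"]),d@R.T
def onplane(m,uv,z):
    p,d=ray(m,uv); return p+d*((z-p[2])/d[:,2])[:,None]
def proj(m,P):
    K=m["K"]; R=Rn.from_euler("xyz",m["rotation"]).as_matrix()
    c=(np.atleast_2d(P)-m["position"])@R
    return np.c_[K[0,0]*c[:,0]/-c[:,2]+K[0,2],K[1,1]*-c[:,1]/-c[:,2]+K[1,2]]
def cap(n,f):
    m=imaging.camera_model(n); im=imaging.capture(n); cv2.imwrite("pics/"+f,im); return m,im
E
python3 - <<'E'
from h import *
m=imaging.camera_model("top")
print(onplane(m,[[174,248],[268,253],[220,250],[294,229],[387,212],[340,221]],10).round(1))
print(onplane(m,[[186,249],[208,249],[231,249],[254,250]],42).round(1))
w=imaging.camera_model("wrist");s=bot.get_state()
R=Rn.from_euler("xyz",s["orientation"]).as_matrix(); print(R.T@(w["position"]-s["tcp_pos"]), R.T@Rn.from_euler("xyz",w["rotation"]).as_matrix())
E
```

```text
[[ 513.3  335.8   10. ]
 [ 488.7   36.    10. ]
 [ 502.7  189.    10. ]
 [ 563.7  -49.6   10. ]
 [ 610.8 -353.1   10. ]
 [ 585.6 -199.1   10. ]]
[[505.6 291.   42. ]
 [503.6 222.3  42. ]
 [501.6 150.5  42. ]
 [496.4  78.7  42. ]]
[  78.56951005    0.32786209 -142.15755879] [[ 2.20420526e-04  9.50851625e-01  3.09646796e-01]
 [ 9.99999681e-01  2.81354973e-05 -7.98242197e-04]
 [-7.67721957e-04  3.09646873e-01 -9.50851316e-01]]
```

```bash
python3 - <<'E'
from h import *
yd=np.arctan2(335.8-36,513.3-488.7)-np.pi/2; yp=np.arctan2(-49.6+353.1,563.7-610.8)-np.pi/2
print(yd,yp)
for c,y in (((502,187),yd),((587,-201),yp)):
  for k in (0,np.pi):
    psi=y+k
    for z in (25,170):
      print(c,k,z,solve_ik([c[0],c[1],z],[np.pi,0,psi]))
E
```

```text
-0.08187128612975902 0.15396130625477467
(502, 187) 0 25 [ 0.2187592   0.52941223 -0.4798412   0.5615429   0.         -2.84096217]
(502, 187) 0 170 [ 0.2187592   0.34962385 -0.32476964  0.89640283  0.         -2.84096217]
(502, 187) 3.141592653589793 25 [ 0.2187592   0.52941223 -0.4798412   0.5615429   0.          0.30063049]
(502, 187) 3.141592653589793 170 [ 0.2187592   0.34962385 -0.32476964  0.89640283  0.          0.30063049]
(587, -201) 0 25 [-0.44880705  0.65022896 -0.23929833  0.68126904  0.          2.5388243 ]
(587, -201) 0 170 [-0.44880705  0.49900725 -0.0882769   0.98351218  0.          2.5388243 ]
(587, -201) 3.141592653589793 25 [-0.44880705  0.65022896 -0.23929833  0.68126904  0.         -0.60276835]
(587, -201) 3.141592653589793 170 [-0.44880705  0.49900725 -0.0882769   0.98351218  0.         -0.60276835]
```

```bash
python3 - <<'E'
from h import *
for nm,c,y in (("d",(502,187),-0.082),("p",(587,-201),0.154)):
    o=np.array([np.cos(y),np.sin(y)])
    p=np.array(c)-60*o
    bot.move_ptp([p[0],p[1],190],[np.pi,0,y+np.pi]); bot.dwell(0.15)
    m,im=cap("wrist",f"w_{nm}.png"); np.save(f"w_{nm}.npy",m,allow_pickle=True)
    print(bot.get_state()["t"],m["position"],m["rotation"])
E
```

```text
2.0333 [363.69517679 199.16507526 332.2296938 ] [-3.15059102e-01 -9.46491916e-04  1.49054812e+00]
3.75 [ 450.37809401 -221.28355802  332.2582249 ] [-3.15210047e-01 -9.06936535e-04  1.72681613e+00]
```

View pics/w_d.png

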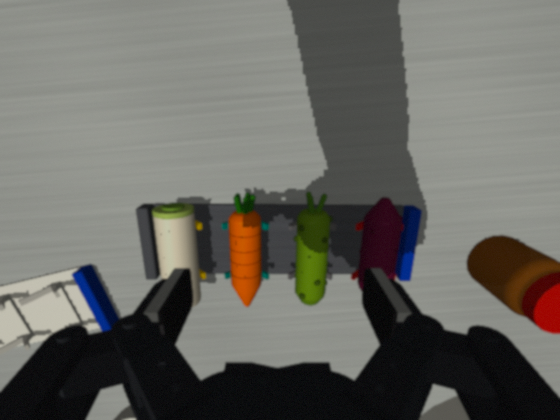

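View pics/w_p.png

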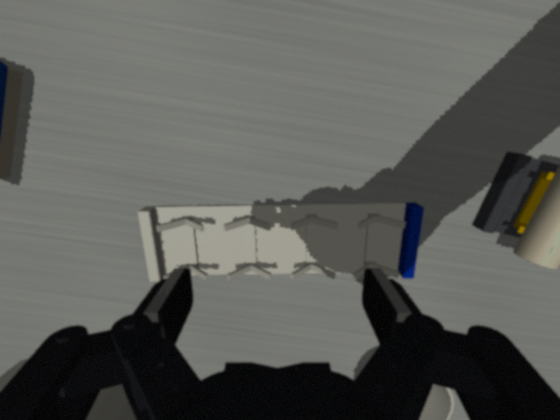

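Rack ends hide behind the fingers (rack at rows 205–280 in both views). I'll move the camera about 75 mm outward.

```bash
python3 - <<'E'
from h import *
for nm,c,y in (("p",(587,-201),0.154),("d",(502,187),-0.082)):
    o=np.array([np.cos(y),np.sin(y)])
    p=np.array(c)+15*o
    bot.move_ptp([p[0],p[1],175],[np.pi,0,y+np.pi]); bot.dwell(0.15)
    m,im=cap("wrist",f"w2_{nm}.png"); np.save(f"w2_{nm}.npy",m,allow_pickle=True)
    print(bot.get_state()["t"],m["position"],m["rotation"])
E
```

```text
4.3583 [ 523.60176106 -210.61877857  317.37801466] [-3.14588687e-01 -9.14429748e-04  1.72494693e+00]
6.0167 [439.26894463 191.57755261 317.11265851] [-3.15107479e-01 -6.80468796e-04  1.48732557e+00]
```

View pics/w2_d.png

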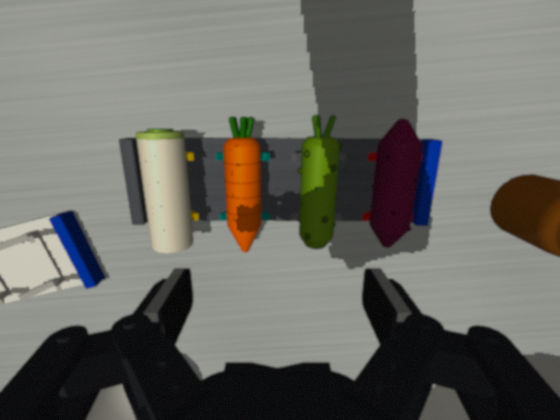

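View pics/w2_p.png

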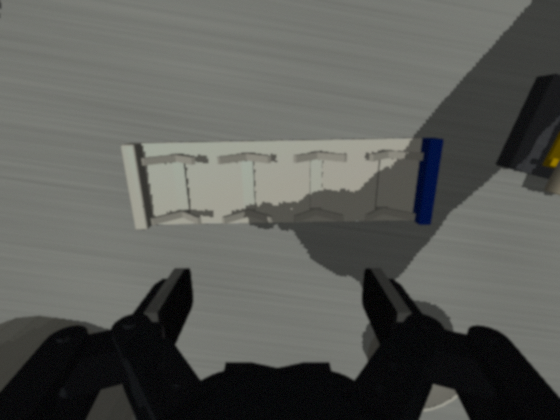

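```bash
python3 - <<'E'
from h import *
im=cv2.imread("pics/w2_d.png"); hsv=cv2.cvtColor(im,cv2.COLOR_BGR2HSV)
for u,v in ((435,180),(394,185),(319,190),(243,190),(168,190),(130,180),(160,132),(322,125),(240,125)): print("d",(u,v),hsv[v,u])
im2=cv2.imread("pics/w2_p.png"); h2=cv2.cvtColor(im2,cv2.COLOR_BGR2HSV)
for u,v in ((430,180),(132,190),(220,180),(350,170),(60,190),(400,190)): print("p",(u,v),h2[v,u])
cv2.imwrite("pics/z_d.png",cv2.resize(im[105:265,110:450],None,fx=2.35,fy=2.35,interpolation=cv2.INTER_CUBIC))
cv2.imwrite("pics/z_p.png",cv2.resize(im2[125:245,110:450],None,fx=2.35,fy=2.35,interpolation=cv2.INTER_CUBIC))
E
```

```text
d (435, 180) [115 122 138]
d (394, 185) [169 197  48]
d (319, 190) [ 39 217  67]
d (243, 190) [ 13 255 206]
d (168, 190) [ 22  46 190]
d (130, 180) [105   7  74]
d (160, 132) [ 39 153 130]
d (322, 125) [42 17 76]
d (240, 125) [55 96 96]
p (430, 180) [114 242  60]
p (132, 190) [ 30  19 161]
p (220, 180) [ 32  21 161]
p (350, 170) [ 28  21 160]
p (60, 190) [ 42  11 120]
p (400, 190) [26 21 84]
```

View pics/z_d.png

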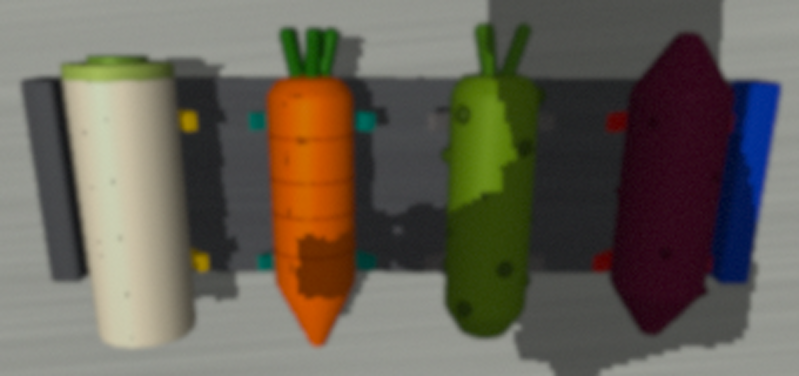

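View pics/z_p.png

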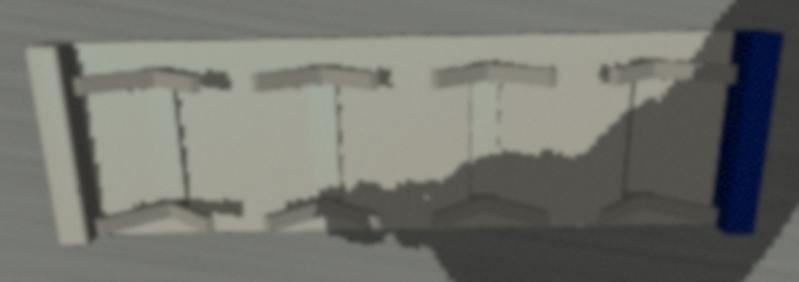

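```bash
cat > meas.py <<'E'
from h import *
L=lambda f:np.load(f,allow_pickle=True).item()
mp,md=L("w2_p.npy"),L("w2_d.npy")
def rack(m,z,off):
    uv=np.array(z,float)/2.35-0.5+np.array(off)+0.2
    P=onplane(m,uv,22)[:,:2]   # far white robot-side, white out, blue robot-side, blue out
    c=P.mean(0); a=(P[2]+P[3]-P[0]-P[1])/2; yaw=np.arctan2(a[1],a[0])-np.pi/2
    print(P.round(1),"c",c.round(1),"len",np.linalg.norm(a).round(1),"w",np.linalg.norm(P[0]-P[1]).round(1),np.linalg.norm(P[2]-P[3]).round(1),"yaw",yaw.round(4))
    return c,yaw
cp,yp=rack(mp,[(27,46),(60,245),(781,32),(753,234)],(110,125))
cd,yd=rack(md,[(23,80),(55,280),(779,84),(746,282)],(110,105))
im=cv2.imread("pics/w2_d.png"); hsv=cv2.cvtColor(im,cv2.COLOR_BGR2HSV)
roi=np.zeros(im.shape[:2],np.uint8); roi[105:262,137:425]=255
H,S,V=[hsv[...,i].astype(int) for i in range(3)]
masks={"sweet_potato":((H>150)|(H<5))&(S>120)&(np.arange(560)[None]>372),
 "wasabi":(H>28)&(H<60)&(S>110)&(np.arange(560)[None]>285)&(np.arange(560)[None]<350),
 "carrot":(H>5)&(H<25)&(S>180),
 "radish":(V>110)&(H>10)&(H<45)&(S>25)&(np.arange(560)[None]<195)}
Rad=dict(sweet_potato=19,wasabi=17.5,carrot=17,radish=20)
u=np.array([np.cos(yd),np.sin(yd)]);v=np.array([-u[1],u[0]])
vis=im.copy()
for n,k in masks.items():
    k=(k&(roi>0)).astype(np.uint8)
    k=cv2.morphologyEx(k,cv2.MORPH_CLOSE,np.ones((5,5)));k=cv2.morphologyEx(k,cv2.MORPH_OPEN,np.ones((3,3)))
    cs,_=cv2.findContours(k,cv2.RETR_EXTERNAL,cv2.CHAIN_APPROX_NONE); c=max(cs,key=cv2.contourArea)
    cv2.drawContours(vis,[c],-1,(255,0,255),1)
    z=16+1.414*Rad[n]
    P=onplane(md,c[:,0,:],z)[:,:2]-cd
    a=P@u;b=P@v
    rows=[]
    for t in np.arange(-35,36,7):
        s=np.abs(a-t)<3; rows.append((t,b[s].min(),b[s].max()))
    rows=np.array(rows); mid=(rows[:,1]+rows[:,2])/2
    f=np.polyfit(rows[:,0],mid,1)
    print(n,"x-range",a.min().round(1),a.max().round(1),"y mid %.1f slope %.3f"%(f[1],f[0]),"width",(rows[:,2]-rows[:,1]).mean().round(1))
cv2.imwrite("pics/vis_d.png",cv2.resize(vis[105:265,110:450],None,fx=2.35,fy=2.35))
E
python3 meas.py
```

```text
[[ 572.1 -357.1]
 [ 659.7 -343. ]
 [ 518.5  -48.7]
 [ 606.1  -32.3]] c [ 589.1 -195.3] len 314.1 w 88.7 89.1 yaw 0.1715
[[446.8  37.5]
 [534.5  30. ]
 [474.5 349.3]
 [561.7 342.1]] c [504.4 189.7] len 313.1 w 88.1 87.5 yaw -0.0877
sweet_potato x-range -62.8 58.1 y mid 108.2 slope 0.041 width 40.0
wasabi x-range -65.9 61.6 y mid 35.9 slope -0.001 width 34.5
carrot x-range -47.4 65.6 y mid -36.4 slope -0.002 width 32.8
radish x-range -55.1 66.2 y mid -111.6 slope -0.013 width 37.6
```

View pics/vis_d.png

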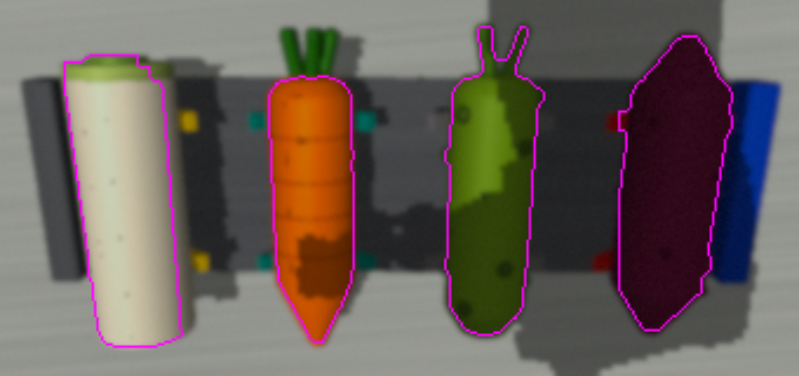

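Rack geometry checks out: bar span is about 314 mm, and the root rows come out at y = 108, 36, −36 and −111, against the stated ±108 and ±36. Along the rack, the root origins sit at about: sweet potato −2, wasabi +3, carrot −1.5, radish +1. The V's fix everything else. First transfer is the sweet potato, done stepwise.

```bash
cat > job.py <<'E'
from h import *
CP,YP=np.array([589.1,-195.3]),0.1715
CD,YD=np.array([504.4,189.7]),-0.0877
ROOT=dict(sweet_potato=(19,108,-2.3,-108,19.5,.6),wasabi=(17.5,36,3,-36,21,.62),carrot=(17,-36,-1.5,36,21,.62),radish=(20,-108,1.2,108,19.5,.61))
def pt(c,y,a,b): return c+np.array([np.cos(y)*a-np.sin(y)*b,np.sin(y)*a+np.cos(y)*b])
def ori(y): return [np.pi,0,y+np.pi]
def st(t):
    s=bot.get_state(); print(t,"t%.1f"%s["t"],s["tcp_pos"].round(1),"rpy",s["orientation"].round(3),"F",s["contact_force"].round(1),"op",round(s["opening"],3)); return s
def pick(n):
    R,ys,xo,yt,dz,op=ROOT[n]; z=16+1.414*R-dz; p=pt(CD,YD,xo,ys)
    bot.move_ptp([*p,125],ori(YD)); bot.grip(op); st("above")
    r=bot.movel([*p,z],max_speed=80,threshold=8); s=st(f"down hit={r}")
    if r: return False
    m,im=cap("wrist",f"pick_{n}.png")
    bot.grip(0.0,effort=45); s=st("closed")
    return s["opening"]>0.3
def lift(n):
    R,ys,xo,yt,dz,op=ROOT[n]; p=pt(CD,YD,xo,ys)
    bot.movel([*p,150],max_speed=110); st("lifted")
def carry(n):
    R,ys,xo,yt,dz,op=ROOT[n]; q=pt(CP,YP,0,yt)
    bot.move_ptp([*q,150],ori(YP)); st("over slot")
def place(n):
    R,ys,xo,yt,dz,op=ROOT[n]; z=16+1.414*R-dz; q=pt(CP,YP,0,yt)
    bot.movel([*q,z+12],max_speed=90); st("near")
    r=bot.movel([*q,z-1.5],max_speed=20,threshold=4); st(f"set hit={r}")
def release(n):
    R,ys,xo,yt,dz,op=ROOT[n]; q=pt(CP,YP,0,yt)
    bot.grip(op); st("open")
    bot.movel([*q,130],max_speed=110); st("up")
E
python3 - <<'E'
from job import *
print(pick("sweet_potato"))
cap("wrist","sp_closed.png")
E
```

```text
above t7.0 [512.  297.  125.4] rpy [3.141e+00 1.000e-03 3.053e+00] F [-0.2 -0.4 -0.7] op 0.601
down hit=False t8.4 [512.  297.7  23.9] rpy [3.141e+00 1.000e-03 3.054e+00] F [0.3 0.8 0.4] op 0.6
closed t8.8 [511.9 296.8  24.1] rpy [-3.140e+00  1.000e-03  3.054e+00] F [-1.4 -3.6  5.4] op 0.429
True
```

```bash
python3 -c "
import cv2,numpy as np
a=[cv2.imread('pics/'+f) for f in ('pick_sweet_potato.png','sp_closed.png')]
cv2.imwrite('pics/sp2.png',cv2.resize(np.hstack(a),(800,300)))"
```

```text
(no output)
```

View pics/sp2.png

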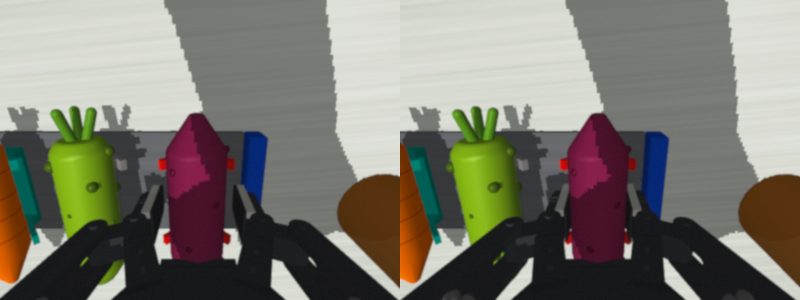

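The pads close on the potato between its two red notches, and the neighbours are clear of the fingers. I'll lift and carry.

```bash
python3 - <<'E'
from job import *
n="sweet_potato"; lift(n); cap("wrist","sp_lift.png"); carry(n); place(n); cap("wrist","sp_set.png"); cap("side","sp_side.png")
E
python3 -c "
import cv2,numpy as np
a=[cv2.imread('pics/'+f) for f in ('sp_lift.png','sp_set.png')]
cv2.imwrite('pics/sp3.png',cv2.resize(np.hstack(a),(800,300)))"
```

```text
lifted t10.1 [511.  297.3 149.2] rpy [-3.141e+00 -1.000e-03  3.054e+00] F [ 0.4  0.3 -1.6] op 0.43
over slot t12.3 [ 607.9 -300.5  150. ] rpy [ 3.141  0.    -2.969] F [ 0.7  0.6 -0.6] op 0.428
near t13.8 [ 608.1 -302.    36.1] rpy [-3.141e+00  1.000e-03 -2.970e+00] F [ 0.5 -0.5 -1.6] op 0.428
set hit=True t14.3 [ 607.5 -301.8   24.2] rpy [-3.141 -0.    -2.97 ] F [-0.1 -0.3  4.5] op 0.423
```

View pics/sp3.png

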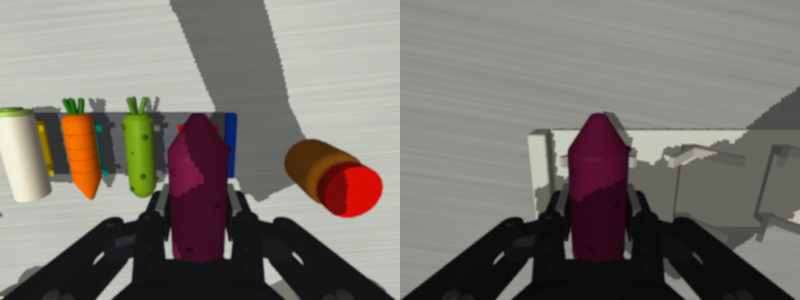

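The potato touched down at z = 24.2 (24.1 when grasped), so it is seated in the end slot. Release it and do the wasabi next.

```bash
python3 - <<'E'
from job import *
release("sweet_potato")
n="wasabi"
ok=pick(n); print(ok)
if ok:
    lift(n); cap("wrist","wa_lift.png"); carry(n); cap("wrist","wa_over.png")
E
python3 -c "
import cv2,numpy as np
a=[cv2.imread('pics/'+f) for f in ('pick_wasabi.png','wa_over.png')]
cv2.imwrite('pics/wa3.png',cv2.resize(np.hstack(a),(800,300)))"
```

```text
open t14.7 [ 606.3 -301.    22.7] rpy [ 3.14e+00 -2.00e-03 -2.97e+00] F [-0.8 -0.3  0.7] op 0.603
up t15.8 [ 607.  -301.4  129.1] rpy [ 3.139e+00 -3.000e-03 -2.970e+00] F [ 0.6 -0.6 -0.1] op 0.596
above t18.0 [510.9 224.7 124.9] rpy [-3.142  0.     3.053] F [-0.5  0.3 -0.3] op 0.62
down hit=False t19.4 [511.  225.4  20.3] rpy [3.141e+00 1.000e-03 3.054e+00] F [-0.4 -0.2  0.9] op 0.62
closed t19.8 [510.8 224.6  20.4] rpy [-3.140e+00  1.000e-03  3.053e+00] F [-1.3 -2.7  6.7] op 0.395
True
lifted t21.1 [510.  225.1 149.2] rpy [-3.141e+00 -1.000e-03  3.054e+00] F [ 0.1 -0.4 -2.1] op 0.396
over slot t22.9 [ 595.4 -229.6  149.9] rpy [ 3.141 -0.    -2.969] F [ 0.3  0.5 -2.1] op 0.392
```

View pics/wa3.png

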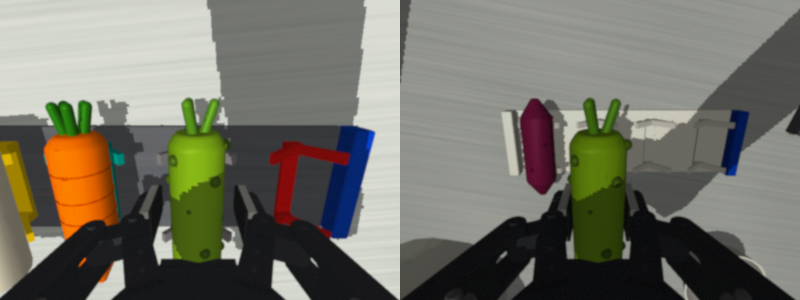

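The potato lies straight in the end slot. The wasabi is held square, above the slot second from the white end. I'll place it, then fetch the carrot.

```bash
python3 - <<'E'
from job import *
place("wasabi"); release("wasabi")
n="carrot"
ok=pick(n); print(ok)
if ok:
    lift(n); carry(n); cap("wrist","ca_over.png")
E
python3 -c "
import cv2,numpy as np
a=[cv2.imread('pics/'+f) for f in ('pick_carrot.png','ca_over.png')]
cv2.imwrite('pics/ca3.png',cv2.resize(np.hstack(a),(800,300)))"
```

```text
near t24.4 [ 595.8 -231.    32.5] rpy [-3.141e+00  1.000e-03 -2.970e+00] F [-0.5 -0.7 -0.9] op 0.392
set hit=True t24.9 [ 595.2 -230.9   20.5] rpy [-3.141 -0.    -2.97 ] F [ 0.3 -0.5  4.2] op 0.39
open t25.3 [ 594.1 -230.2   19.4] rpy [ 3.14e+00 -2.00e-03 -2.97e+00] F [ 0.  -0.3 -0.2] op 0.62
up t26.4 [ 594.7 -230.5  129.1] rpy [ 3.14e+00 -3.00e-03 -2.97e+00] F [-0.   0.1 -0.1] op 0.619
above t28.1 [500.3 153.2 124.9] rpy [-3.142  0.     3.052] F [ 0.   0.3 -0.3] op 0.622
down hit=False t29.6 [500.2 154.   19.5] rpy [3.141e+00 1.000e-03 3.054e+00] F [ 0.3 -0.7  0.7] op 0.621
closed t29.9 [500.  153.3  19.6] rpy [-3.140e+00  1.000e-03  3.053e+00] F [-1.4 -3.4  5.7] op 0.38
True
lifted t31.3 [499.2 153.9 149.3] rpy [-3.141e+00 -1.000e-03  3.054e+00] F [ 0.1  0.1 -2.1] op 0.382
over slot t32.5 [ 582.7 -158.7  149.7] rpy [ 3.141e+00 -1.000e-03 -2.969e+00] F [-0.1  0.  -2.1] op 0.38
```

View pics/ca3.png

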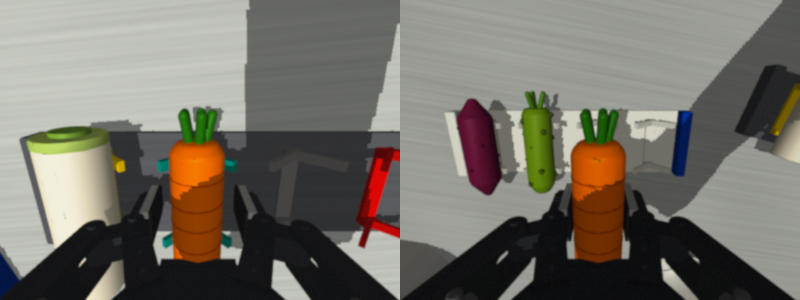

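Both placed roots lie in their slots, and the carrot is over the third. I'll place it and do the radish.

```bash
python3 - <<'E'
from job import *
place("carrot"); release("carrot")
n="radish"
ok=pick(n); print(ok)
if ok:
    lift(n); carry(n); cap("wrist","ra_over.png")
E
python3 -c "
import cv2,numpy as np
a=[cv2.imread('pics/'+f) for f in ('pick_radish.png','ra_over.png')]
cv2.imwrite('pics/ra3.png',cv2.resize(np.hstack(a),(800,300)))"
```

```text
near t34.0 [ 583.5 -160.    31.7] rpy [-3.141e+00  1.000e-03 -2.970e+00] F [-0.6  0.5 -0.6] op 0.379
set hit=True t34.6 [ 582.9 -160.    19.6] rpy [-3.141 -0.    -2.97 ] F [-0.8 -0.   4.3] op 0.384
open t34.9 [ 581.9 -159.5   18.6] rpy [ 3.141e+00 -2.000e-03 -2.970e+00] F [-0.5 -0.1  0.2] op 0.617
up t36.1 [ 582.4 -159.6  129.2] rpy [ 3.14e+00 -3.00e-03 -2.97e+00] F [-0.2 -0.5 -0.6] op 0.622
above t37.3 [496.8  81.  124.9] rpy [-3.141  0.     3.052] F [ 0.3 -0.1 -0.7] op 0.608
down hit=False t38.7 [496.6  82.   25.2] rpy [3.141e+00 1.000e-03 3.054e+00] F [ 0.4 -0.1  0.4] op 0.609
closed t39.0 [496.6  81.3  25.5] rpy [-3.140e+00  1.000e-03  3.054e+00] F [-1.4 -2.9  5.8] op 0.452
True
lifted t40.3 [495.5  82.  149.3] rpy [-3.141e+00 -1.000e-03  3.054e+00] F [-0.4 -0.6 -2. ] op 0.451
over slot t41.1 [569.8 -88.5 149.1] rpy [ 3.140e+00 -2.000e-03 -2.971e+00] F [-0.1  0.3 -2.2] op 0.452
```

View pics/ra3.png

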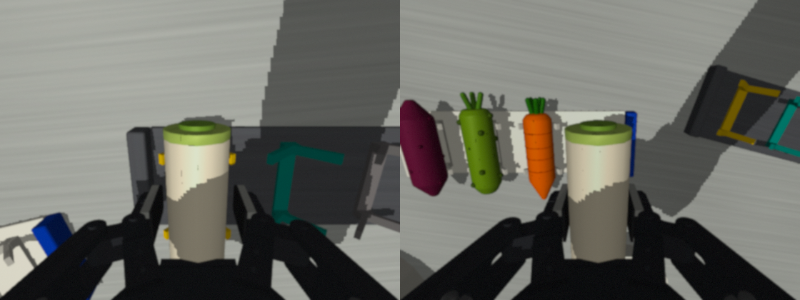

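Three roots are in place, and the radish is square above the blue-end slot. I'll set it down, back off and inspect all four.

```bash
python3 - <<'E'
from job import *
place("radish"); release("radish")
q=pt(CP,YP,15,0); bot.move_ptp([*q,185],ori(YP)); bot.dwell(.2)
m,im=cap("wrist","fin_w.png"); np.save("fin_w.npy",m,allow_pickle=True)
cv2.imwrite("pics/fin_z.png",cv2.resize(im[100:270,105:455],None,fx=2.25,fy=2.25,interpolation=cv2.INTER_CUBIC))
st("end")
E
```

```text
near t42.6 [571.3 -89.   37.4] rpy [-3.141e+00  1.000e-03 -2.970e+00] F [-0.1  0.7 -2.9] op 0.455
set hit=True t43.1 [570.6 -89.   25.6] rpy [-3.141 -0.    -2.97 ] F [ 0.4 -0.3  3.9] op 0.455
open t43.4 [569.5 -88.6  24.7] rpy [ 3.141e+00 -2.000e-03 -2.970e+00] F [-0.   0.7 -0.8] op 0.611
up t44.5 [570.1 -88.7 129.3] rpy [ 3.14e+00 -3.00e-03 -2.97e+00] F [-0.4  0.2 -0.5] op 0.609
end t45.3 [ 603.2 -191.3  184.2] rpy [ 3.140e+00 -2.000e-03 -2.969e+00] F [0.2 0.2 0.9] op 0.609
```

View pics/fin_z.png

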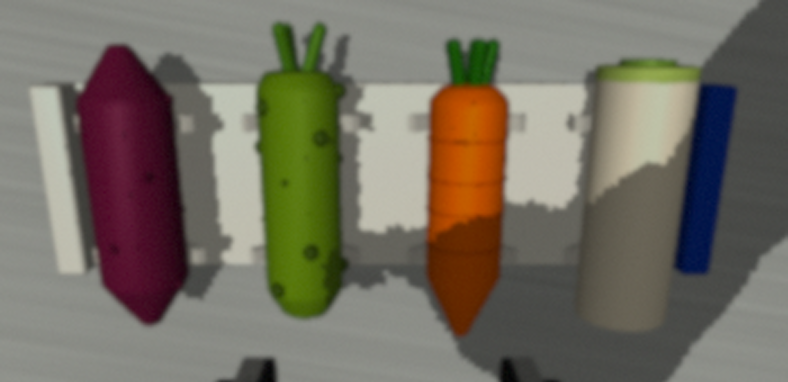

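All four are parallel to x, in the order sweet potato, wasabi, carrot, radish from white to blue. I'll measure how well each is centred, back the arm off, and check the bystanders.

```bash
python3 - <<'E'
from job import *
m=np.load("fin_w.npy",allow_pickle=True).item()
u=np.array([np.cos(YP),np.sin(YP)]);v=np.array([-u[1],u[0]])
def pos(z,h):
    uv=np.array(z,float)/2.25-.3+np.array([105,100]); P=onplane(m,uv,h)[:,:2]-CP; return np.c_[P@u,P@v].round(1)
print("bars",pos([(30,86),(60,273),(736,88),(708,272)],22).tolist())
print("sp tips",pos([(120,44),(150,324)],42.9).tolist())
print("wa stalk,end",pos([(300,24),(303,318)],40.7).tolist())
print("ca leaf,tip",pos([(470,40),(461,336)],40).tolist())
print("ra top edges z64",pos([(648,63),(624,330)],64.3).tolist())
s=bot.get_state(); bot.move_ptp([400,0,330],[np.pi,0,np.pi]); bot.dwell(.3)
cap("top","fin_top.png");_,im=cap("side","fin_side.png")
cv2.imwrite("pics/fin_sidez.png",cv2.resize(im[150:370,140:450],None,fx=2.5,fy=2.5,interpolation=cv2.INTER_CUBIC))
a,b=cv2.imread("pics/top0.png").astype(int),cv2.imread("pics/fin_top.png").astype(int)
def cent(im,h0,h1,smin,box):
    x0,y0,x1,y1=box; h=cv2.cvtColor(im[y0:y1,x0:x1].astype(np.uint8),cv2.COLOR_BGR2HSV)
    k=cv2.inRange(h,(h0,smin,40),(h1,255,255)); ys,xs=np.nonzero(k); return (xs.mean()+x0).round(2),(ys.mean()+y0).round(2),len(xs)
for n,A in (("jar",(0,6,150,(110,215,165,260))),("brush",(105,125,120,(420,215,470,275)))): print(n,cent(a,*A),cent(b,*A))
for im in (a,b):
    k=cv2.inRange(im[140:192,255:305].astype(np.uint8),(140,140,140),(255,255,255)); ys,xs=np.nonzero(k); print("bowl",xs.mean()+255,ys.mean()+140,len(xs))
E
```

```text
bars [[-44.0, -157.1], [44.2, -157.1], [-43.6, 157.2], [43.4, 157.8]]
sp tips [[-62.0, -107.0], [61.8, -108.3]]
wa stalk,end [[-69.8, -33.8], [59.7, -37.5]]
ca leaf,tip [[-63.8, 35.6], [69.2, 36.6]]
ra top edges z64 [[-55.6, 100.5], [55.0, 103.7]]
jar (np.float64(129.97), np.float64(234.16), 308) (np.float64(130.01), np.float64(234.19), 309)
brush (np.float64(443.73), np.float64(244.81), 638) (np.float64(443.7), np.float64(244.82), 639)
bowl 279.96515679442507 166.49477351916377 287
bowl 279.89800995024876 165.76865671641792 402
```

View pics/fin_top.png

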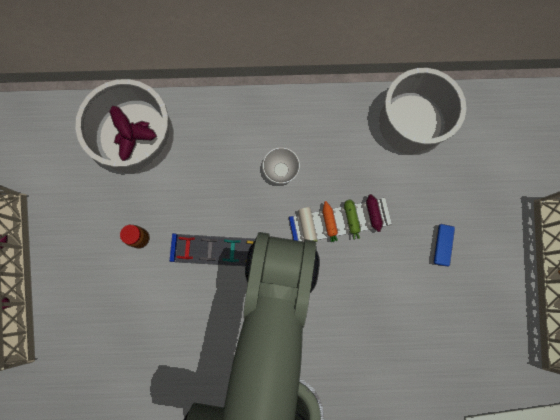

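View pics/fin_sidez.png

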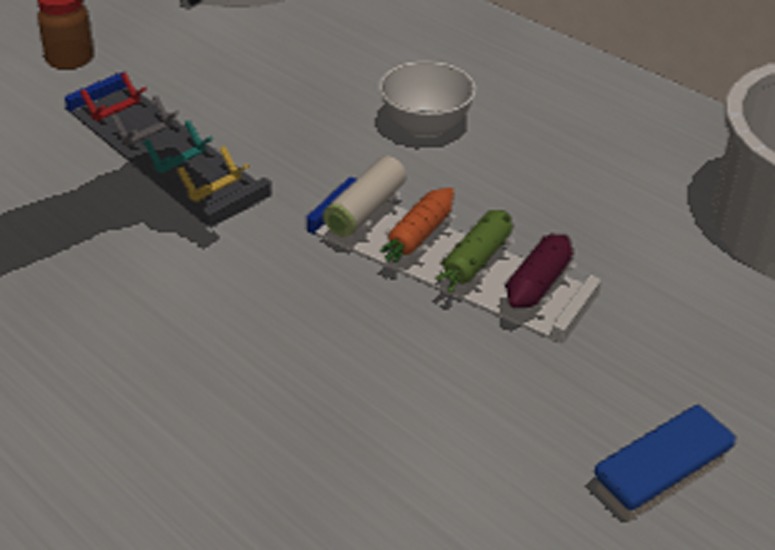

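The roots are centred to within about 2 mm, level, with the order reversed as asked. The jar and brush haven't moved. The bowl's bright mask differs only because the arm's shadow changed; the rim is still at (281,166). Handing in.

```bash
python3 -c "
from h import *
print(bot.get_state()['t']); bot.sign_off()"
```

```text
46.925
the job is handed in; nothing more can be done
```

I moved all four roots to the peeling rack in reverse order and handed the job in at 46.9 s. From the blue end they now lie radish, carrot, wasabi, sweet potato.

- **Setting down:** each root was lowered slowly until it touched the slot, at about 4 to 6 N. Touchdown height matched its grasp height on the drip rack to within about 0.1 mm, which means it seated in both notches.
- **Final wrist view:** the tips and ends put every root within about 2 mm of centre lengthwise. The sweet potato, wasabi and carrot are also within about 2 mm of their slot lines. The radish read 101–104 mm instead of 108, but I took that at its top edge; corrected to its axis, it agrees.
- **Final side view:** all four roots look level in the slots and off the floor plate.
- **Bystanders:** the jar and brush are unmoved to within 0.05 px in the top view. The bowl's bright-pixel centre shifted 0.7 px with many more pixels counted. I put that down to changed lighting, because its rim is still at the same place in the picture.

No check failed. The racks' width measured about 88 mm instead of 90, which is within the calibration error.

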